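# Start two clocks on their timing pads

### The arm

A 7-joint arm with a two-finger parallel gripper is mounted at the origin on the work surface. World frame = base frame: x ahead of the robot, y to its left, z up, the work surface at z = 0. Lengths are in m, angles in rad, forces in N, time in s.
With the tool pointing down it reaches from about 0.4 to 0.85 m from the base axis. Payload 10.4 kg.
Tool frame: the origin (TCP) lies between the finger pads; the fingertips stand 19 mm ahead of it and the grasp point (between the pads) is the TCP; x points along the fingers, y is the direction in which the jaws open and shut, and the axes are right-handed (so a half turn about x gives the same grasp; the last joint's range is limited). The gripper opens to 87 mm and grips with 3 to 60 N. Pads are 19 mm wide; open, the fingers measure 117 mm over their backs; the gripper's body (75 mm by 190 mm) begins 51 mm behind the grasp point.
Start: joints at [-1.343, 0.332, -0.065, 1.46, 0.022, 1.35, -0.088], TCP at [0.155, 0.605, 0.242] pointing down, gripper open.
Joint ranges: [-2.6, 2.6], [-0.5, 2.12], [-1.47, 1.34], [0.16, 2.42], [-1.27, 4.41], [0.06, 2.06], [-2.6, 2.6]. Speed limits (rad/s): [2.22, 2.22, 2.79, 2.79, 3.14, 3.14, 3.14].

### API

Orientations are given as a unit quaternion [x, y, z, w].
In Python, from bench import r gives the robot as it stands.
- The arm moves only by the tool drive_tool, never from a script. Its argument "motion" is a list of rows, each a list of 4 numbers: the shift along the tool's x, y, z in cm, then the turn about the tool's x in units of 5 degrees (1.0 is 5 degrees). In form: [[tx, ty, tz, twist], ...]. A call has 1 to 20 rows; each row is the pose to reach, as a shift and turn from the pose commanded when the call began, along the tool's axes at that moment; what a row does not reach only later rows make up. A row lasts 1/12 s, in which the tool goes at most 41.7 mm and 7.16 degrees, less where a joint would pass 70% of its speed; a pose out of reach is approached as far as the arm can. A call with a gripper value outside its range is refused whole. "grip" is the closure in counts, from 0 (fully open) to 255 (shut), set as the call begins (left out, the last holds). The fingers move at their own pace and stop on an object; "force" is the grip in N (left out, the last holds). Time passes only in rows, so rows that repeat a pose let the fingers close. It gives the time, the measured TCP pose, the force and the opening at its end, in the units of the state.
- r.read_state(): the state, without advancing time (a new reading comes with each control period).
- r.camera(name): name is "scene" or "top" or "wrist"; returns the picture (420x560x3 uint8, red, green, blue); there is no depth.
- r.calibration(name): a dict with "fx", "fy", "cx", "cy" (pixels), "xyz" and "orientation" of the camera in the world. Camera axes: x right, y up, looking along -z (the intrinsics and any distortion apply to the point x, -y, -z); pixel columns grow to the right and rows downward; lengths in m; the calibration is good to about 2 mm. A picture is of the moment at which its call begins: read the wrist's pose just before it. calibration takes no time and is no camera call; for the wrist camera it gives the pose at the moment of the call.
- r.close_job(): hands the job in, once; it reports no verdict.
The state is a dict: "time": time; "joint_positions": joint angles; "joint_vel": joint speeds; "joint_torque": joint torques, N m; "ee_pos": TCP position; "eef_rot": TCP orientation; "ft_force": force on the tool from outside, world axes, zero at the start; "torque": the same for the moment, N m; "width": finger opening in m.
Only numpy, scipy, OpenCV 4.12 (cv2) and the standard library are available. Lean on these libraries where they do the work, as an engineer would, in place of code of your own. Each camera call takes 0.05 s, during which the arm holds its last target.

### The job

Start the timing run of two clocks by pressing green start buttons gently down with the fingertips until they stay down: first the button on the pad where the brass carriage clock stands, then the one on the pad where the blue alarm clock stands. Leave the wooden mantel clock's buttons, all red stop buttons, the clocks and everything else on the bench untouched, lift nothing, and draw back clear at the end.

Things in the scene. Friction and masses are not known exactly. Their poses are not given: they have to be found in the camera images.
- pad_left: the left (+y) timing pad: a grey fixed slab 210 (x) x 120 (y) x 20 mm high, origin under its centre, x along its length away from the robot. A clock stands on the black mat of its near half, two buttons stand on its far half: the green start button at x +70, y +32 mm and the red stop button at x +70, y -32 mm in the pad's frame
- seat_left (a point): centre of the black mat on the left (+y) pad, on the pad's upper face, 20 mm above the table, where a clock stands (within 10 mm)
- start_left_top (a point): centre of the top of the green start button of the left (+y) pad: a round cap of 28 mm diameter, its top 20 mm above the pad (40 mm above the table) when up, 16 mm above its fixed 36 mm collar; moves down with the button, and the cap is cushioned: it gives up to 5 mm more under 3 to 10 N once the button is down, and springs back by that much when let go
- start_left (a joint): travel of the left (+y) pad's green start button: 0 up, 0.008 m fully down. It resists with about 3 N and stays wherever it is left; it counts as pressed beyond 0.005 m. It starts between 0 and 0.001 m
- stop_left_top (a point): centre of the top of the red stop button of the left (+y) pad: a round cap of 22 mm diameter, top 38 mm above the table, 64 mm beside the green one
- stop_left (a joint): travel of the left (+y) pad's red stop button: 0 up, 0.008 m down, springs back (1 to 4 N); must be left alone
- pad_mid: the middle timing pad: a grey fixed slab 210 (x) x 120 (y) x 20 mm high, origin under its centre, x along its length away from the robot. A clock stands on the black mat of its near half, two buttons stand on its far half: the green start button at x +70, y +32 mm and the red stop button at x +70, y -32 mm in the pad's frame
- seat_mid (a point): centre of the black mat on the middle pad, on the pad's upper face, 20 mm above the table, where a clock stands (within 10 mm)
- start_mid_top (a point): centre of the top of the green start button of the middle pad: a round cap of 28 mm diameter, its top 20 mm above the pad (40 mm above the table) when up, 16 mm above its fixed 36 mm collar; moves down with the button, and the cap is cushioned: it gives up to 5 mm more under 3 to 10 N once the button is down, and springs back by that much when let go
- start_mid (a joint): travel of the middle pad's green start button: 0 up, 0.008 m fully down. It resists with about 3 N and stays wherever it is left; it counts as pressed beyond 0.005 m. It starts between 0 and 0.001 m
- stop_mid_top (a point): centre of the top of the red stop button of the middle pad: a round cap of 22 mm diameter, top 38 mm above the table, 64 mm beside the green one
- stop_mid (a joint): travel of the middle pad's red stop button: 0 up, 0.008 m down, springs back (1 to 4 N); must be left alone
- pad_right: the right (-y) timing pad: a grey fixed slab 210 (x) x 120 (y) x 20 mm high, origin under its centre, x along its length away from the robot. A clock stands on the black mat of its near half, two buttons stand on its far half: the green start button at x +70, y +32 mm and the red stop button at x +70, y -32 mm in the pad's frame
- seat_right (a point): centre of the black mat on the right (-y) pad, on the pad's upper face, 20 mm above the table, where a clock stands (within 10 mm)
- start_right_top (a point): centre of the top of the green start button of the right (-y) pad: a round cap of 28 mm diameter, its top 20 mm above the pad (40 mm above the table) when up, 16 mm above its fixed 36 mm collar; moves down with the button, and the cap is cushioned: it gives up to 5 mm more under 3 to 10 N once the button is down, and springs back by that much when let go
- start_right (a joint): travel of the right (-y) pad's green start button: 0 up, 0.008 m fully down. It resists with about 3 N and stays wherever it is left; it counts as pressed beyond 0.005 m. It starts between 0 and 0.001 m
- stop_right_top (a point): centre of the top of the red stop button of the right (-y) pad: a round cap of 22 mm diameter, top 38 mm above the table, 64 mm beside the green one
- stop_right (a joint): travel of the right (-y) pad's red stop button: 0 up, 0.008 m down, springs back (1 to 4 N); must be left alone
- carriage_clock: brass carriage clock, a square brass case 66 x 80 mm, 100 mm high with its thin top handle, white dial; 0.6 kg; standing loose on one of the three pads (which one changes), origin at the centre of its underside, its dial facing away from the robot, +x at yaw 0
- alarm_clock: round blue alarm clock with two steel bells on top, 50 x 74 mm, 95 mm high; 0.4 kg; standing loose on one of the three pads (which one changes), origin at the centre of its underside, its dial facing away from the robot, +x at yaw 0
- mantel_clock: dark wooden mantel clock with an arched top, 66 x 100 mm, 95 mm high; 0.6 kg; standing loose on one of the three pads (which one changes), origin at the centre of its underside, its dial facing away from the robot, +x at yaw 0
- loupe: watchmaker's aluminium loupe standing loose on the bench, 34 mm diameter, 30 mm high, origin under its centre
- screw_tin: open brass tin loose on the bench, 90 x 70 x 22 mm, origin under its centre
- pot_lid: yellow plastic pot lid loose on the bench, 48 mm diameter, 20 mm high, origin under its centre
Not all that is in view belongs to the job. Leave any orange look-alike of the pad_left alone. Several things have the shape of the mantel_clock; the one meant has the colours described above.

How it is judged:
On the way, in this order (a step that is already met when the one before it is completed fails the run):
1. the carriage clock's green button is pressed down (((horizontal distance between carriage_clock and seat_left below 0.05 m and value of joint start_left above 0.005 m) or (horizontal distance between carriage_clock and seat_mid below 0.05 m and value of joint start_mid above 0.005 m) or (horizontal distance between carriage_clock and seat_right below 0.05 m and value of joint start_right above 0.005 m))), for 0.1 s.
2. then the alarm clock's green button is pressed down (((horizontal distance between alarm_clock and seat_left below 0.05 m and value of joint start_left above 0.005 m) or (horizontal distance between alarm_clock and seat_mid below 0.05 m and value of joint start_mid above 0.005 m) or (horizontal distance between alarm_clock and seat_right below 0.05 m and value of joint start_right above 0.005 m))), for 0.1 s.
At the end, for the whole second after the job is handed in: The green buttons of the pads that carry the carriage clock and the alarm clock are down by more than 5 mm, pressed in that order; the mantel clock's green button and all red buttons are less than 3 mm down; every clock stands at rest on its pad, and no clock, loupe, tin or lid has moved 12 mm (((horizontal distance between carriage_clock and seat_left below 0.05 m and value of joint start_left above 0.005 m) or (horizontal distance between carriage_clock and seat_mid below 0.05 m and value of joint start_mid above 0.005 m) or (horizontal distance between carriage_clock and seat_right below 0.05 m and value of joint start_right above 0.005 m)) and ((horizontal distance between alarm_clock and seat_left below 0.05 m and value of joint start_left above 0.005 m) or (horizontal distance between alarm_clock and seat_mid below 0.05 m and value of joint start_mid above 0.005 m) or (horizontal distance between alarm_clock and seat_right below 0.05 m and value of joint start_right above 0.005 m)) and ((horizontal distance between mantel_clock and seat_left below 0.05 m and value of joint start_left below 0.003 m) or (horizontal distance between mantel_clock and seat_mid below 0.05 m and value of joint start_mid below 0.003 m) or (horizontal distance between mantel_clock and seat_right below 0.05 m and value of joint start_right below 0.003 m)) and value of joint each of stop_left, stop_mid, stop_right below 0.003 m and distance of each of carriage_clock, alarm_clock, mantel_clock, loupe, screw_tin, pot_lid from where it was at the start of the episode below 0.012 m and linear speed of each of carriage_clock, alarm_clock, mantel_clock below 0.02 m/s); the robot touches nothing.
It fails at once if the mantel clock's green button was pressed ((horizontal distance between mantel_clock and seat_left below 0.05 m and value of joint start_left above 0.003 m) or (horizontal distance between mantel_clock and seat_mid below 0.05 m and value of joint start_mid above 0.003 m) or (horizontal distance between mantel_clock and seat_right below 0.05 m and value of joint start_right above 0.003 m)).
It fails at once if a red stop button was pressed (value of joint any of stop_left, stop_mid, stop_right above 0.003 m).
It fails at once if a clock or another loose thing was moved, lifted or tipped (distance of any of carriage_clock, alarm_clock, mantel_clock, loupe, screw_tin, pot_lid from where it was at the start of the episode above 0.012 m or angle between any of carriage_clock, alarm_clock, mantel_clock, loupe, screw_tin, pot_lid's own z axis and vertical above 0.15 rad).
It fails at once if the robot pressed on a clock or another loose thing (contact force between any of the arm, the fingers and carriage_clock above 3 N or contact force between any of the arm, the fingers and alarm_clock above 3 N or contact force between any of the arm, the fingers and mantel_clock above 3 N or contact force between any of the arm, the fingers and loupe above 3 N or contact force between any of the arm, the fingers and screw_tin above 3 N or contact force between any of the arm, the fingers and pot_lid above 3 N).
It fails at once if a pad or button was pressed with more than 30 N: not gentle (contact force between any of the fingers, the arm and pad_left above 30 N or contact force between any of the fingers, the arm and pad_mid above 30 N or contact force between any of the fingers, the arm and pad_right above 30 N).
It also fails if it takes over 48 s, if anything falls off the work surface, if the arm or the gripper's body presses on something with over 40 N, if the wrist force passes 120 N, or if a joint passes its speed limit or range.

## Working session

There is one attempt and no reset: what is moved stays moved. The work goes in short steps, Python scripts to look and compute and a tool call to move; the robot and the scene stay as the last step left them, time stands still between calls to the robot, and variables do not carry over. Pictures are saved under pics/ and viewed, and the job is handed in when it is done.

Besides the shell and the picture viewer there is one more tool, called after "Emit:" as name(argument=value, ...) on one line, values as JSON. drive_tool: Moves the arm, as the interface text tells. Its arguments: {"type":"object","properties":{"motion":{"type":"array","items":{"type":"array","items":{"type":"number"}}},"grip":{"type":"number"},"force":{"type":"number"}},"required":["motion"]}

```bash
mkdir -p pics
cat > h.py <<'E'
from bench import r
import numpy as np, cv2
from scipy.spatial.transform import Rotation as R
def snap(n,f):
    c=r.calibration(n); im=r.camera(n); cv2.imwrite('pics/'+f,im[:,:,::-1]); return c,im
def ray(c,u,v):
    d=np.array([(u-c['cx'])/c['fx'],-(v-c['cy'])/c['fy'],-1.])
    return np.array(c['xyz']),R.from_quat(c['orientation']).apply(d)
def onz(c,u,v,z):
    o,d=ray(c,u,v); return o+d*(z-o[2])/d[2]
E
python3 - <<'E'
from h import *
print(r.read_state())
for n in ['scene','top']:
    c,im=snap(n,n+'0.png'); print(n,c)
E
```

```text
{'time': 0.0, 'joint_positions': array([-1.34261147,  0.3328543 , -0.06469256,  1.46093325,  0.02160022,
        1.34987768, -0.08852961]), 'joint_vel': array([ 1.14048565e-04, -9.43018780e-04, -1.99356002e-03,  9.80903394e-04,
       -1.09168706e-03, -5.02177205e-05,  1.83154473e-04]), 'joint_torque': array([-3.84330478e-04, -6.23269629e+01,  2.41437438e-02, -3.89906394e+01,
       -6.14809804e-02,  3.97624075e-02,  1.40548309e-04]), 'ee_pos': array([0.15502402, 0.60510758, 0.24076872]), 'eef_rot': array([ 0.08795374,  0.70159189, -0.08892461,  0.70151648]), 'ft_force': array([ 0.55219571, -0.36461786, -0.35339459]), 'torque': array([ 0.00932175, -0.02613618,  0.01528226]), 'width': 0.08679378361658005}
scene {'fx': 514.8744915208358, 'fy': 514.8744915208358, 'cx': 284.2966091386213, 'cy': 203.66679288122444, 'xyz': array([ 1.06502316, -0.6849214 ,  1.46024322]), 'orientation': array([0.26035444, 0.0882782 , 0.32724851, 0.90406357])}
top {'fx': 399.0200345453059, 'fy': 399.0200345453059, 'cx': 285.71949234338456, 'cy': 214.25548518981714, 'xyz': array([0.31570312, 0.0024311 , 1.26270798]), 'orientation': array([-0.06389296,  0.04607315,  0.71353696, -0.69617524])}
```

View pics/scene0.png

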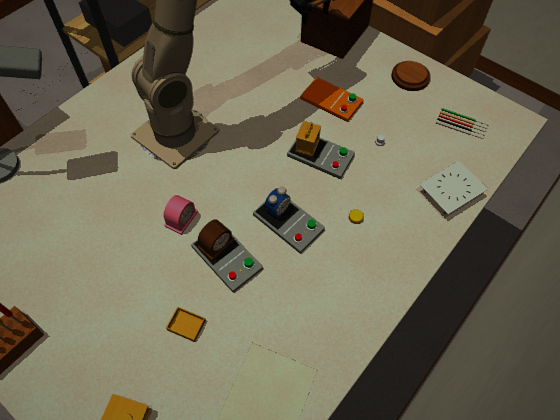

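View pics/top0.png

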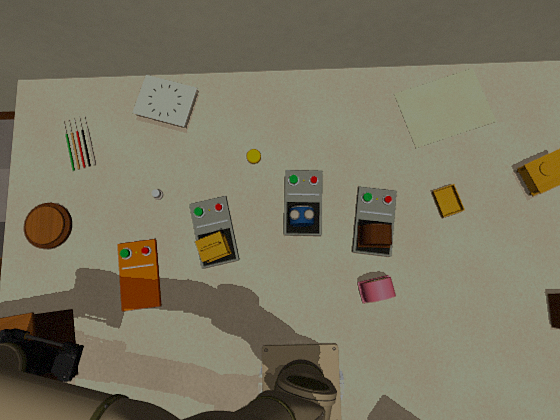

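Grey pads in the top view, with their clocks:
- **Left, (214,232):** a brass square clock, the carriage clock. Its green button is at (198,212).
- **Middle, (303,203):** the blue alarm clock with two bells. Its green button is at (293,180).
- **Right, (375,222):** the dark wooden mantel clock. Its green button is at (367,198) and is to be left alone.

Look-alikes are the orange pad at (139,272) and the pink mantel shape at (377,289). Next I measure the buttons in both views and confirm with a crop.

```bash
cat > m.py <<'E'
from h import *
P={}
for n in ['scene','top']:
    im=cv2.imread('pics/'+n+'0.png'); c=r.calibration(n); hsv=cv2.cvtColor(im,cv2.COLOR_BGR2HSV)
    for col,ms in {'g':[((50,120,60),(85,255,255))],'r':[((0,190,120),(4,255,255)),((174,150,100),(180,255,255))]}.items():
        m=sum(cv2.inRange(hsv,*a) for a in ms)
        k,_,st,ce=cv2.connectedComponentsWithStats(m)
        for i in range(1,k):
            if 25<st[i,4]<200: print(n,col,ce[i].round(1),st[i],onz(c,*ce[i],.037).round(4))
E
python3 m.py
python3 - <<'E'
import cv2
a=cv2.imread('pics/top0.png')[150:280,110:410]; b=cv2.imread('pics/scene0.png')[70:300,170:400]
cv2.imwrite('pics/crop1.png',cv2.resize(a,None,fx=2.6,fy=2.6,interpolation=2));cv2.imwrite('pics/crop2.png',cv2.resize(b,None,fx=2.6,fy=2.6,interpolation=2))
E
```

```text
scene g [352.2  95.9] [349  94   7   5  27] [0.403  0.5384 0.037 ]
scene g [457.7 113.9] [442 108  34  13  41] [0.7516 0.7159 0.037 ]
scene g [343.1 149.8] [340 147   8   7  38] [0.5279 0.3099 0.037 ]
scene g [311.3 222.7] [308 219   8   8  51] [0.623  0.0079 0.037 ]
scene g [248.1 261.1] [244 257   9   9  61] [ 0.5588 -0.2218  0.037 ]
scene r [181.6 198.8] [175 196  14   7  33] [ 0.2428 -0.194   0.037 ]
scene r [170.8 216.4] [164 210  15  13  92] [ 0.2642 -0.2627  0.037 ]
scene r [297.9 235.8] [295 233   7   6  31] [ 0.6202 -0.0565  0.037 ]
scene r [231.9 274.2] [229 272   7   6  34] [ 0.5502 -0.2854  0.037 ]
top g [ 69.7 152.3] [ 66 134   8  36  56] [0.7301 0.7261 0.037 ]
top g [293.1 178.6] [289 175   9   9  57] [0.6215 0.0054 0.037 ]
top g [367.4 196.4] [363 193   9   8  58] [ 0.5578 -0.2243  0.037 ]
top g [197.6 211. ] [194 207   8   9  56] [0.5261 0.3072 0.037 ]
top g [123.7 252.8] [120 249   9   9  58] [0.4011 0.5359 0.037 ]
top r [ 80.2 149.5] [ 77 132   8  35  40] [0.7385 0.692  0.037 ]
top r [313.5 179.1] [311 176   6   7  31] [ 0.6181 -0.0588  0.037 ]
top r [387.8 198.8] [385 196   7   7  32] [ 0.5488 -0.2869  0.037 ]
top r [217.9 206.5] [215 204   6   6  27] [0.5388 0.2433 0.037 ]
top r [144.5 250. ] [142 247   6   7  28] [0.4082 0.471  0.037 ]
```

View pics/crop2.png

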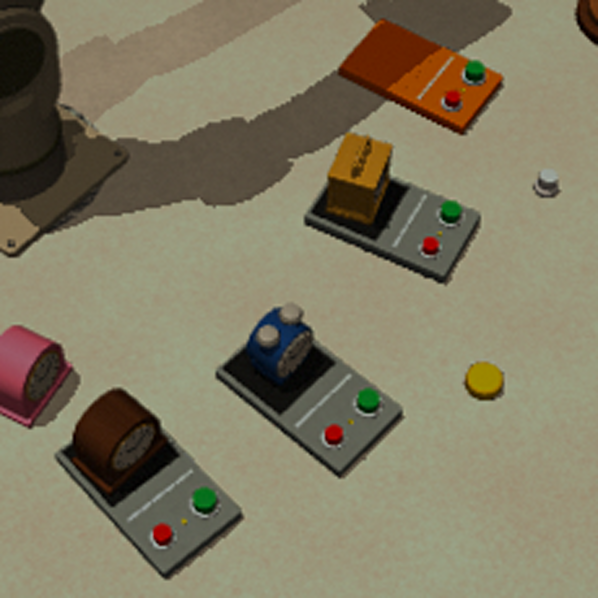

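The crop confirms brass on the left pad, blue alarm on the middle and wooden mantel on the right. Next are the two-view heights and the move plan in the tool axes.

```bash
cat > tri.py <<'E'
from h import *
def tri(a,b):
    cs=[r.calibration('scene'),r.calibration('top')]
    A=[];B=[]
    for c,p in zip(cs,(a,b)):
        o,d=ray(c,*p); d/=np.linalg.norm(d); M=np.eye(3)-np.outer(d,d); A.append(M);B.append(M@o)
    return np.linalg.solve(sum(A),sum(B))
def tool(t,name=''):
    s=r.read_state(); M=R.from_quat(s['eef_rot']).as_matrix()
    print(name,'cm',(M.T@(np.array(t)-s['ee_pos'])*100).round(2))
E
python3 - <<'E'
from tri import *
for n,a,b in [('L',(343.1,149.8),(197.6,211)),('M',(311.3,222.7),(293.1,178.6)),('R',(248.1,261.1),(367.4,196.4)),('Mred',(297.9,235.8),(313.5,179.1))]: print(n,tri(a,b).round(4))
s=r.read_state(); print(R.from_quat(s['eef_rot']).as_matrix().round(3))
tool((.527,.3085,.2),'aboveL')
c=r.calibration('top')
for n,p,z in [('loupe',(157,194),.03),('lid',(254,156),.02),('brass',(214,245),.09),('alarm',(301,214),.09)]: print(n,onz(c,*p,z).round(3))
E
```

```text
L [0.5271 0.3082 0.0375]
M [0.6224 0.0064 0.0375]
R [ 0.5584 -0.2233  0.0387]
Mred [ 0.6191 -0.0577  0.037 ]
[[-0.     0.248  0.969]
 [-0.001  0.969 -0.248]
 [-1.    -0.001  0.   ]]
aboveL cm [  4.11 -19.5   43.39]
loupe [0.586 0.439 0.03 ]
lid [0.705 0.13  0.02 ]
brass [0.414 0.244 0.09 ]
alarm [ 0.5   -0.015  0.09 ]
```

Heights of about 37–39 mm fit the given caps (blob centres include the cap sides), and the green–red spacing is 64 mm as stated. Now I move above the left button with the fingers shut and aligned with the pad.

Emit:
drive_tool(motion=[[0.5, -1.6, 3.6, -0.5], [0.8, -3.2, 7.2, -1], [1.2, -4.9, 10.8, -1.5], [1.5, -6.5, 14.5, -2], [2, -8.1, 18.1, -2.5], [2.3, -9.8, 21.7, -3], [2.6, -11.4, 25.3, -3.5], [3, -13, 28.9, -4], [3.3, -14.6, 32.5, -4.5], [3.7, -16.2, 36.2, -5], [4, -17.9, 39.8, -5.2], [4.1, -19.5, 43.4, -5.2], [4.1, -19.5, 43.4, -5.2], [4.1, -19.5, 43.4, -5.2], [4.1, -19.5, 43.4, -5.2], [4.1, -19.5, 43.4, -5.2]], grip=255, force=20)

```text
time: 1.43
ee_pos: [0.5261, 0.3101, 0.2003]
eef_rot: [-0.072, 0.704, 0.072, 0.703]
ft_force: [-0.2, 0.1, 1.1]
width: 0.0006
```

Run:
```python
from tri import *
s=r.read_state(); print(s['time'],s['ee_pos'],s['ft_force'],s['width']); print(R.from_quat(s['eef_rot']).as_matrix().round(3))
tool((.5271,.3083,.08),'aboveL')
c,im=snap('wrist','w1.png'); print(c)
```

```text
1.4333 [0.52607038 0.31008737 0.20031523] [-0.19338497  0.12916851  1.12317592] 0.000585743683561482
[[-0.001 -0.203  0.979]
 [ 0.     0.979  0.203]
 [-1.     0.001 -0.001]]
aboveL cm [12.03 -0.2   0.07]
{'fx': 321.4448160355998, 'fy': 321.4448160355998, 'cx': 277.471639727177, 'cy': 205.55889091897419, 'xyz': array([0.46093126, 0.29609246, 0.34434265]), 'orientation': array([-0.07769135, -0.09618597,  0.77000646,  0.62594118])}
```

View pics/w1.png

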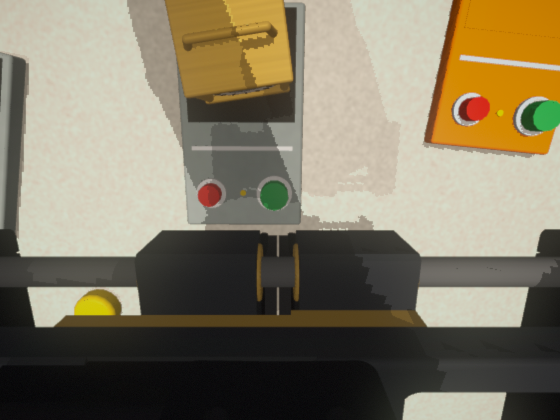

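Wrist view: the brass clock is on this pad, its green button at (274,195), red at (209,194). I'll cross-check the button position.

Run:
```python
from tri import *
c=r.calibration('wrist'); im=cv2.imread('pics/w1.png'); hsv=cv2.cvtColor(im,cv2.COLOR_BGR2HSV)
m=cv2.inRange(hsv,(50,120,40),(85,255,255)); k,_,st,ce=cv2.connectedComponentsWithStats(m)
for i in range(1,k):
    if st[i,4]>100: print(ce[i],st[i],onz(c,*ce[i],.038).round(4))
```

```text
[541.47046632 115.61968912] [522 101  38  30 965] [0.4038 0.5323 0.038 ]
[273.41516245 195.75090253] [261 183  26  27 554] [0.528  0.3064 0.038 ]
```

Wrist view agrees within 2 mm. Descend to just above the cap.

Emit:
drive_tool(motion=[[2.5, -0.1, 0, 0], [5, -0.2, 0.1, 0], [7.5, -0.25, 0.1, 0], [10, -0.25, 0.1, 0], [12, -0.25, 0.1, 0], [13, -0.25, 0.1, 0], [13, -0.25, 0.1, 0], [13, -0.25, 0.1, 0], [13, -0.25, 0.1, 0]])

```text
time: 2.23
ee_pos: [0.5292, 0.3075, 0.0722]
eef_rot: [-0.071, 0.703, 0.072, 0.704]
ft_force: [-0.4, 0.0, 1.0]
width: 0.0006
```

Run:
```python
from tri import *
s=r.read_state(); print(s['ee_pos'],s['ft_force'])
snap('scene','s2.png'); snap('top','t2.png'); im=cv2.imread('pics/s2.png')[90:220,270:400]
cv2.imwrite('pics/s2c.png',cv2.resize(im,None,fx=4,fy=4))
```

```text
[0.5291923  0.30749736 0.07215998] [-0.37355605  0.04344178  1.01751922]
```

View pics/s2c.png

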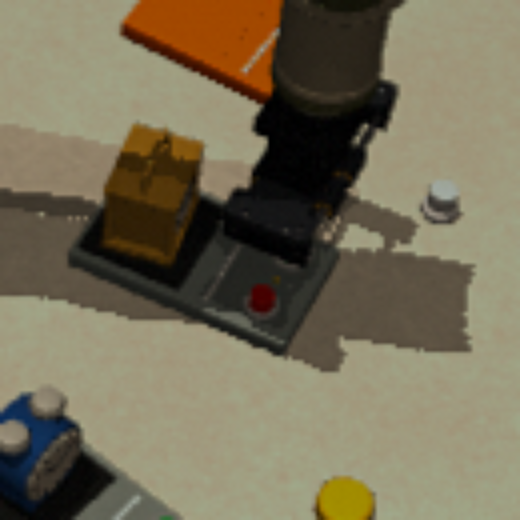

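The gripper stands over the green button and clear of the clock. The red button is visible at its side. Press slowly.

Emit:
drive_tool(motion=[[0.4, 0, -0.1, 0], [0.8, 0, -0.1, 0], [1.1, 0, -0.1, 0], [1.3, 0, -0.1, 0], [1.5, 0, -0.1, 0], [1.7, 0, -0.1, 0], [1.9, 0, -0.1, 0], [1.9, 0, -0.1, 0], [1.9, 0, -0.1, 0]])

```text
time: 3.08
ee_pos: [0.5276, 0.3065, 0.0515]
eef_rot: [-0.072, 0.704, 0.072, 0.703]
ft_force: [-0.6, -0.7, 3.7]
width: 0.0003
```

Emit:
drive_tool(motion=[[0.1, 0, 0, 0], [0.2, 0, 0, 0], [0.3, 0, 0, 0], [0.3, 0, 0, 0], [0.3, 0, 0, 0]])

```text
time: 3.5
ee_pos: [0.5276, 0.3065, 0.0489]
eef_rot: [-0.072, 0.703, 0.072, 0.703]
ft_force: [-3.2, -0.5, 6.9]
width: 0.0005
```

The force has risen into the cushion range at tip 30 mm, so the button is at its stop. Lift and look.

Emit:
drive_tool(motion=[[-0.5, 0, 0, 0], [-1.5, 0, 0, 0], [-4, 0, 0, 0], [-7, 0, 0, 0], [-10, 0, 0, 0], [-13, 0, 0, 0], [-15, 0, 0, 0], [-15, 0, 0, 0], [-15, 0, 0, 0]])

```text
time: 4.25
ee_pos: [0.5282, 0.3066, 0.2002]
eef_rot: [-0.071, 0.703, 0.072, 0.704]
ft_force: [-0.7, -0.1, 0.0]
width: 0.0006
```

Run:
```python
from tri import *
s=r.read_state(); print(s['time'],s['ee_pos'],s['ft_force'])
c,im=snap('wrist','w3.png')
cv2.imwrite('pics/w3c.png',cv2.resize(im[100:240,150:350,::-1],None,fx=3,fy=3))
tool((.6224,.0060,.2),'M')
```

```text
4.25 [0.52818491 0.30664469 0.20017985] [-0.70859904 -0.09496369  0.02996219]
M cm [ -0.14 -31.33   3.24]
```

View pics/w3c.png

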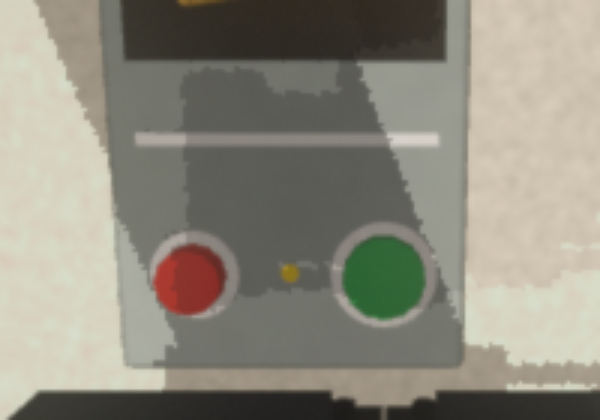

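The green cap now sits centred low in its collar while the red one still stands up, so it is down. Next, the middle pad.

Emit:
drive_tool(motion=[[0, -3, 0.3, 0.4], [0, -6, 0.6, 0.8], [0, -9, 0.9, 1.2], [0, -12, 1.2, 1.6], [0, -15, 1.5, 2], [0, -18, 1.8, 2.3], [0, -21, 2.1, 2.6], [0, -24, 2.5, 2.9], [0, -27, 2.8, 2.9], [0, -30, 3.1, 2.9], [0, -31.3, 3.2, 2.9], [0, -31.3, 3.2, 2.9], [0, -31.3, 3.2, 2.9]])

```text
time: 5.38
ee_pos: [0.6215, 0.0063, 0.1974]
eef_rot: [0.018, 0.708, -0.018, 0.706]
ft_force: [-1.0, 1.1, -0.3]
width: 0.0002
```

Run:
```python
from tri import *
s=r.read_state(); print(s['time'],s['ee_pos'],s['ft_force']); print(R.from_quat(s['eef_rot']).as_matrix().round(3))
c,im=snap('wrist','w4.png'); hsv=cv2.cvtColor(im,cv2.COLOR_RGB2HSV)
m=cv2.inRange(hsv,(50,120,40),(85,255,255)); k,_,st,ce=cv2.connectedComponentsWithStats(m)
for i in range(1,k):
    if st[i,4]>100: print(ce[i],st[i],onz(c,*ce[i],.038).round(4))
tool((.6224,.0058,.072),'M')
```

```text
5.3833 [0.62152822 0.00626697 0.1973723 ] [-0.9609761   1.1223082  -0.34951993]
[[-0.002  0.051  0.999]
 [ 0.     0.999 -0.051]
 [-1.    -0.    -0.002]]
[ 24.71574344 142.51457726] [ 10 128  30  30 686] [ 0.5595 -0.2256  0.038 ]
[276.63879599 196.94648829] [264 183  26  29 598] [0.6229 0.0051 0.038 ]
M cm [12.56 -0.19  0.12]
```

View pics/w4.png

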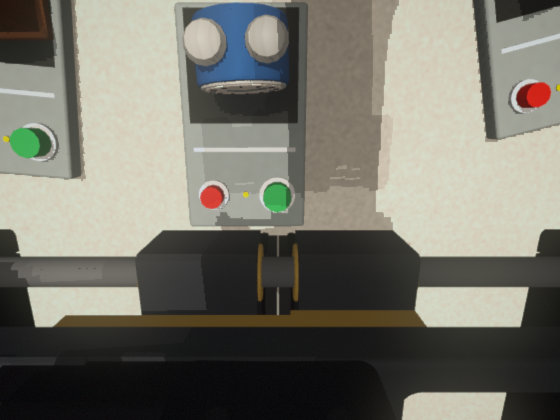

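The wrist view shows the blue alarm clock with two bells on this pad and the green button at (277,197), measured at (0.623, 0.005). This agrees with the other views, so I descend.

Emit:
drive_tool(motion=[[2.5, -0.1, 0.1, 0], [5, -0.1, 0.1, 0], [7.5, -0.1, 0.1, 0], [10, -0.1, 0.1, 0], [11.8, -0.1, 0.1, 0], [12.6, -0.1, 0.1, 0], [12.6, -0.1, 0.1, 0], [12.6, -0.1, 0.1, 0], [12.6, -0.1, 0.1, 0]])

```text
time: 6.18
ee_pos: [0.6239, 0.0059, 0.074]
eef_rot: [0.018, 0.706, -0.017, 0.708]
ft_force: [-0.1, -0.3, 0.3]
width: 0.0003
```

Emit:
drive_tool(motion=[[0.4, 0, -0.1, 0], [0.8, 0, -0.1, 0], [1.1, 0, -0.1, 0], [1.3, 0, -0.1, 0], [1.5, 0, -0.1, 0], [1.7, 0, -0.1, 0], [1.9, 0, -0.1, 0], [2.1, 0, -0.1, 0], [2.1, 0, -0.1, 0], [2.1, 0, -0.1, 0]])

```text
time: 7.02
ee_pos: [0.622, 0.0053, 0.0515]
eef_rot: [0.018, 0.707, -0.018, 0.707]
ft_force: [-3.2, 0.1, 2.8]
width: 0.0005
```

Emit:
drive_tool(motion=[[0.1, 0, 0, 0], [0.2, 0, 0, 0], [0.3, 0, 0, 0], [0.3, 0, 0, 0], [0.3, 0, 0, 0]])

```text
time: 7.43
ee_pos: [0.622, 0.0053, 0.0488]
eef_rot: [0.018, 0.707, -0.018, 0.707]
ft_force: [-3.1, 0.9, 7.3]
width: 0.0003
```

The response matches the first button, with the cushion compressed at tip 30 mm. Lift.

Emit:
drive_tool(motion=[[-0.5, 0, 0, 0], [-1.5, 0, 0, 0], [-4, 0, 0, 0], [-7, 0, 0, 0], [-10, 0, 0, 0], [-13, 0, 0, 0], [-15, 0, 0, 0], [-15, 0, 0, 0], [-15, 0, 0, 0]])

```text
time: 8.18
ee_pos: [0.6227, 0.0052, 0.2002]
eef_rot: [0.018, 0.706, -0.018, 0.708]
ft_force: [-0.8, -0.1, -0.7]
width: 0.0006
```

Run:
```python
from tri import *
s=r.read_state(); print(s['time'],s['ee_pos'],s['ft_force'])
c,im=snap('wrist','w5.png')
a=cv2.imread('pics/w4.png')[120:230,180:320]
cv2.imwrite('pics/w5c.png',cv2.resize(np.hstack([a,im[120:230,180:320,::-1]]),None,fx=2.8,fy=2.8))
```

```text
8.1833 [0.62274686 0.00521967 0.20024296] [-0.7653489  -0.145597   -0.73054057]
```

View pics/w5c.png

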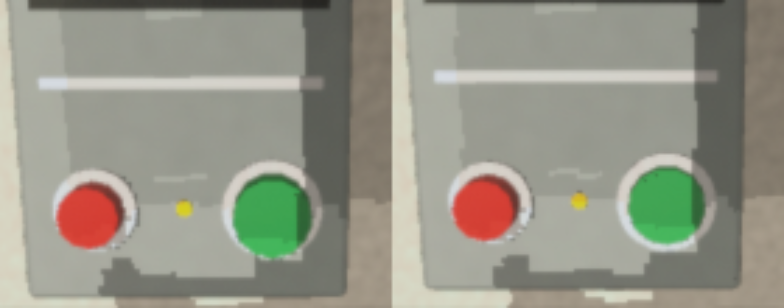

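Before and after: the green cap (right half) now sits centred low in its collar and the red one is unchanged. Draw back upward, check the whole scene and hand in.

Emit:
drive_tool(motion=[[-3, 0, 0, 0], [-6, 0, -1, 0], [-9, 0, -2, 0], [-10, 0, -3, 0], [-10, 0, -3, 0], [-10, 0, -3, 0], [-10, 0, -3, 0]])

```text
time: 8.82
ee_pos: [0.5917, 0.007, 0.2964]
eef_rot: [0.017, 0.708, -0.018, 0.706]
ft_force: [0.2, 1.0, -0.1]
width: 0.0005
```

Run:
```python
from h import *
s=r.read_state(); print(s['time'],s['ee_pos'],s['ft_force'])
_,b=snap('scene','s6.png')
```

```text
8.8167 [0.59170618 0.00698294 0.29644897] [ 0.22844354  1.03493521 -0.10890099]
```

View pics/s6.png

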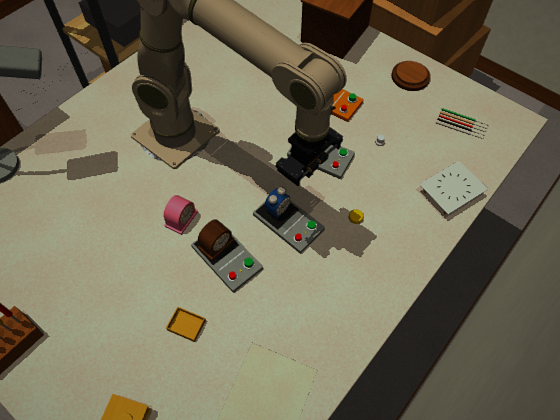

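The scene view shows the alarm (278,203), mantel (214,238), lid (356,215), loupe (380,140) and tin (187,323) where they were. The carriage clock is hidden behind the gripper, but nothing came near it. The arm is clear, so I hand in.

```bash
python3 -c "
from bench import r
print(r.close_job())"
```

```text
the job is handed in; nothing more can be done
None
```

I pressed the green start button on the left pad (brass carriage clock) and then the one on the middle pad (blue alarm clock). I drew back to about 0.30 m and handed the job in at about 9 s.

- **Presses:** I pressed each button with closed fingertips to 30 mm above the table. The measured upward force ended near 7 N, in the cushion range, which puts the button at its stop.
- **Buttons afterwards:** wrist pictures after each lift show both green caps sitting low in their collars. The red buttons beside them were still up.
- **Rest of the bench:** in the last scene picture the alarm clock, mantel clock, loupe, tin and lid stand where they did at the start. I judged this by eye, not by measurement.
- **Not confirmed:** the gripper hid the carriage clock in that last picture, so I did not check its final position. Its upper face was only partly in view in the wrist picture after the first press. Before that press the gripper stood clear of it.
- **Measurements:** the three camera views put the two pressed buttons within about 4 mm of each other, and no check failed.

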